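# Clear a stuck toy van from the level crossing with tongs

### The arm

A 6-joint arm with a two-finger parallel gripper is mounted at the origin on the work surface. World frame = base frame: x ahead of the robot, y to its left, z up, the work surface at z = 0. Lengths are in mm, angles in rad, forces in N, time in s.
With the tool pointing down it reaches from about 325 to 850 mm from the base axis. Payload 4.4 kg.
Tool frame: the origin (TCP) lies at the very end of the fingers, on their centre line; the grasp point (between the pads) lies 19 mm behind it; z points along the fingers, y is the line along which they close (so a half turn about z gives the same grasp; the last joint's range is limited). The gripper opens to 94 mm and grips with 3 to 60 N. Pads are 16 mm wide; open, the fingers measure 119 mm over their backs; the gripper's body (75 mm by 177 mm) begins 78 mm behind the grasp point.
Start: joints at [0.963, 0.207, 1.542, -0, 1.393, -0.15], TCP at [254.145, 515.788, 205.447] pointing down, gripper open.
Joint ranges: [-2.73, 2.73], [-0.86, 2.22], [0.23, 2.46], [-1.11, 4.25], [0.08, 2.63], [-2.82, 2.82]. Speed limits (rad/s): [2.79, 2.79, 3.14, 3.14, 3.14, 3.14].

### API

Orientations are given as a unit quaternion [x, y, z, w].
In Python, from rig import env, ik, imaging, sign_off, monitor gives the robot as it stands. Calls block until the motion is done:
- env.reach(position, orientation): joint-space move of the TCP to a pose.
- env.movel(position, ori=None, velocity=150, stop_force=None): straight line of the TCP; ori=None keeps the orientation; velocity is the mean speed in mm/s. With stop_force (N) it stops when the force on the tool has changed by that much, and returns True; else False.
- env.movej(angles): joint-space move.
- env.release() and env.clamp(newtons=None): open the fingers fully, or close them until they stop; newtons is the grip in N (None keeps the last).
- env.hold(seconds).
- ik(position, orientation): joint angles nearest the present ones, or None.
- imaging.get_image(name): name is "side" or "top" or "wrist"; returns a dict with "pixels" (420x560x3 uint8, red, green, blue), "fx", "fy", "cx", "cy" (pixels), "R" (3x3) and "t" (3): a world point X has camera coordinates R X + t. Camera axes: x right, y down, z forward; pixel columns grow to the right and rows downward; lengths in mm; the calibration is good to about 2 mm. A picture is of the moment at which its call begins. There is no depth.
A pose or a line that the arm cannot do raises env.Unreachable and nothing moves.
- sign_off(): hands the job in; it is judged then, once.
Readings, each from a call of its own:
- monitor.get_t(): time.
- monitor.get_joints(): joint angles.
- monitor.get_qd(): joint speeds.
- monitor.get_effort(): joint torques, N m.
- monitor.get_eef_pos(): TCP position.
- monitor.get_tool_rot(): TCP orientation.
- monitor.get_ft_force(): force on the tool from outside, world axes, zero at the start.
- monitor.get_ft_torque(): the same for the moment, N m.
- monitor.get_gripper_width(): finger opening in mm.
- monitor.get_gripper_force(): force on a finger pad.
Only numpy, scipy, OpenCV 4.12 (cv2) and the standard library are available. Lean on these libraries where they do the work, as an engineer would, in place of code of your own. Each camera call takes 0.05 s, during which the arm holds its last target. There are 200 camera calls.

### The job

A toy van is stuck on the model railway's level crossing: first slide the throttle grip on the control desk to the long stop mark at the middle of its track and leave it there, then take the tongs from their cradle, close their tips on the sides of the van and lift it about 12 cm above the road. Finish while still holding the tongs closed on the van up in the air. Touch the van only with the tongs, and leave the wagon, the cottage and the fir tree undisturbed.

Things in the scene. Friction and masses are not known exactly. Their poses are not given: they have to be found in the camera images.
- throttle (a joint): Position of the throttle grip along its track, in m: 0 at one end, 0.100 at the other, growing towards the desk's +y; the stop mark is at 0.050. At the start it is at 0.002 to 0.028. It moves with about 1.5 N of friction and stays where it is left (no spring, no detent).
- throttle_top (a point): Centre of the top face of the throttle grip, a grey upright block 28 mm (its x) by 20 mm (its y, the sliding direction) by 40 mm tall, standing on an aluminium track strip 14 mm high on the black control desk; its top is 79 mm above the table. x and y turn with the desk.
- stop_mark (a point): Where the centre of the grip's top is when the throttle is at stop: over the long white mark on both sides of the track's middle; axes as throttle_top. The desk is a fixed black box 110 mm (x) by 190 (y) by 25 high centred under this point, 79 mm below to the table. Desk and cradle lie left and right of the robot's centreline, either way round.
- tongs: Steel spring tongs, 80 g, lying flat. Origin: midway between the two black rubber grip panels (36 mm long, 22 high), 33 mm above the table; x to the tips, y closing direction, z up. Pivot disc (24 mm) at x = -65 mm, tips end at +137 mm. Open, 48 mm over the panels, 38 closed on the van, 30 shut. The spring pushes each panel out with 7 to 8 N, so fingers set to 45 mm carry the tongs open.
- tongs_left (a joint): How far the tongs' left arm is closed, in rad: 0 open, 0.074 with the tips on the van's sides, 0.14 shut. The right arm always turns by the same amount.
- tongs_tip (a point): Midway between the tip pads, 125 mm ahead of the tongs' origin, same axes. Tip pads 24 mm long (x), 16 mm high (as the arms). Gap between them 56 mm open, 28 on the van: the tips move about 2.9 times as far as the panels. Open, the outsides of the tips are 82 mm apart. Let go, the tongs spring open.
- cradle: Fixed wooden cradle, a base 170 mm (x) by 100 mm (y) by 6 mm with two cross bars 10 mm wide and 25 mm high, at x = -72 and +50 mm. Origin under the base's centre, on the table. The tongs lie across the bars, their grip panels between them, free on both sides, their origin at about x = -30 mm.
- crossing: Fixed railway module, a board 130 mm (x) by 360 mm (y) by 18 mm with a straight track along y (rails 6 mm high) and a grey road panel across it along x, 130 mm square, centred at y = -10 mm, its top 24 mm above the table. Origin under the board's centre, on the table.
- road_top (a point): Centre of the road panel's top surface, 24 mm above the table; axes as crossing.
- van: White die-cast toy van, black wheels that do not turn, 66 mm long (x), 28 wide (y), 31 high, 30 to 65 g. Flat parallel sides from 4 to 31 mm up (20 at the bonnet, -x). Origin under its centre, on the road. Bonnet towards the robot, up to 0.5 rad askew of the robot's x axis. Tongs reach it from the robot's side along its length, the gripper outside the board's edge.
- wagon: Open wooden goods wagon, 44 mm by 90 mm by 41 mm high, standing on the rails beside the road panel (its centre about 118 mm along the crossing's +y). Origin under its centre. Leave alone.
- cottage: Brick model cottage, 80 mm by 100 mm, 90 mm high, beyond the work on one side. Origin under its centre. Leave alone.
- fir: Model fir tree, 70 mm across, 120 mm high, beyond the work on the other side. Origin under its centre. Leave alone.

How it is judged (in metres and radians):
On the way, in this order (a step that is already met when the one before it is completed fails the run):
1. the throttle stands at the stop mark, before the van is lifted (value of joint throttle between 0.043 and 0.057 m and velocity of joint throttle between -0.01 and 0.01 m/s and distance of van from where it was at the start of the episode below 0.02 m), for 0.3 s.
2. the van is lifted in the tongs (z of van in the frame of road_top above 0.09 m and contact force between tongs and van above 0.5 N and x of van in the frame of tongs_tip between -0.045 and 0.045 m and y of van in the frame of tongs_tip between -0.02 and 0.02 m and value of joint tongs_left above 0.03 rad and contact force between the fingers and tongs above 2 N and contact force between each of the fingers, the arm and van below 0.1 N and contact force between van and crossing below 0.05 N and contact force between tongs and crossing below 0.1 N and contact force between van and wagon below 0.05 N), for 0.2 s.
At the end, for the whole second after the job is handed in: Throttle within 7 mm of the stop mark; van over 9 cm above the road, between the tongs' tips (within 45 mm lengthwise, 20 mm sideways), pressed by the tongs (over 0.5 N), which the fingers hold (over 2 N); nothing else touching the van, and it is still (all of step 2 and value of joint throttle between 0.043 and 0.057 m and linear speed of van below 0.03 m/s); the arm keeps its last pose, push and grip.
It fails at once if the van is touched by the robot's fingers or arm (contact force between any of the fingers, the arm and van above 0.5 N).
It fails at once if the wagon, the cottage or the fir is moved by more than 2 cm (distance of any of wagon, cottage, fir from where it was at the start of the episode above 0.02 m).
It also fails if it takes over 58 s, if anything falls off the work surface, if the arm or the gripper's body presses on something with over 40 N, if the wrist force passes 120 N, or if a joint passes its speed limit or range.

## Working session

There is one attempt and no reset: what is moved stays moved. The work goes in short steps, each a Python script; the robot and the scene stay as the last script left them, time stands still between calls to the robot, and variables do not carry over. Pictures are saved under pics/ and viewed, at most 10 in all, crops included, and the job is handed in when it is done.

```bash
ls; mkdir -p pics
python3 - <<'E'
from rig import env,imaging,monitor
import cv2,numpy as np
for n in("top","side"):
    d=imaging.get_image(n); cv2.imwrite(f"pics/{n}0.png",d["pixels"][:,:,::-1]); 
    print(n,d["fx"],d["cx"],d["cy"],np.round(d["R"],3).tolist(),np.round(d["t"],1))
    np.savez(f"{n}0.npz",**d)
print(monitor.get_tool_rot(),monitor.get_t())
E
```

```text
pics
top 396.3628080801137 281.4087271059213 212.8366436737157 [[0.004, -1.0, 0.004], [-0.985, -0.005, -0.173], [0.173, -0.003, -0.985]] [ -41.3  549.3 1031.2]
side 429.4718874640676 271.20372186363255 209.80594492172276 [[0.819, -0.574, -0.009], [-0.403, -0.563, -0.722], [0.409, 0.594, -0.692]] [-431.4  279.3  869.2]
[ 2.26914080e-01  9.73914245e-01 -9.47936431e-04 -3.81054137e-04] 0.1
```

View pics/top0.png

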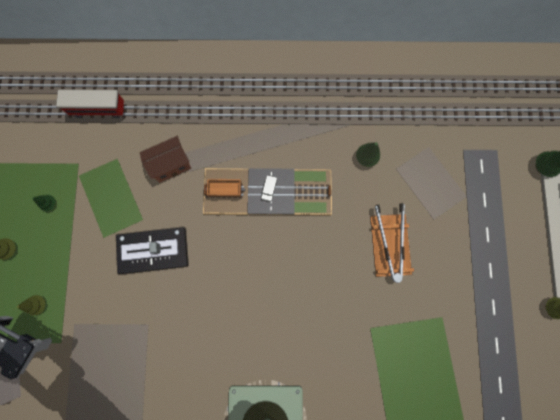

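View pics/side0.png

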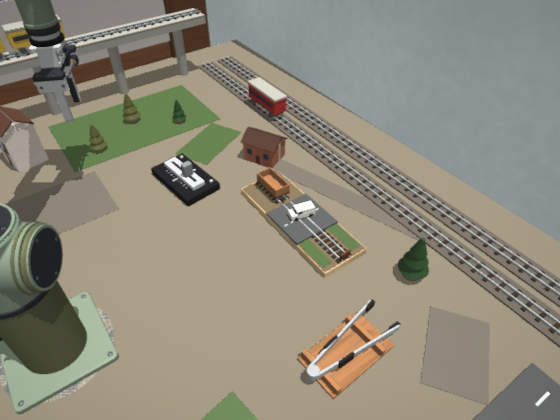

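Top: desk at about (152,250) with the grip at (154,247), van (269,188), tongs (pivot 398,277; tips 378,206 and 403,206), wagon (224,188), cottage (165,158), fir (369,152). The side view agrees with this.

```bash
cat > h.py <<'E'
from rig import env,ik,imaging,monitor,sign_off
import cv2,numpy as np
from scipy.spatial.transform import Rotation as Ro
def ray(d,u,v):
    R=np.array(d["R"]);t=np.array(d["t"]).ravel()
    c=-R.T@t; r=R.T@np.array([(u-d["cx"])/d["fx"],(v-d["cy"])/d["fy"],1.]); return c,r/np.linalg.norm(r)
def onz(d,u,v,z):
    c,r=ray(d,u,v); return c+r*(z-c[2])/r[2]
def tri(*obs):
    A=np.zeros((3,3));b=np.zeros(3)
    for d,u,v in obs:
        c,r=ray(d,u,v);P=np.eye(3)-np.outer(r,r);A+=P;b+=P@c
    return np.linalg.solve(A,b)
def down(yaw): # tool down; tool y axis (closing) at world angle yaw+90deg, tool x at yaw
    return (Ro.from_euler('z',yaw)*Ro.from_euler('x',np.pi)).as_quat()
def proj(d,X):
    p=np.array(d["R"])@X+np.array(d["t"]).ravel(); return np.array([d["fx"]*p[0]/p[2]+d["cx"],d["fy"]*p[1]/p[2]+d["cy"]])
def snap(n,f):
    d=imaging.get_image(n); np.savez(f+".npz",**d); cv2.imwrite(f"pics/{f}.png",d["pixels"][:,:,::-1]); return d
def load(f): return dict(np.load(f+".npz"))
E
python3 - <<'E'
from h import *
d=load("top0")
for n,u,v,z in[("grip",154,247,79),("van",269,188,50),("pivot",398,277,33),("tipL",378,206,33),("tipR",403,206,33),("wagon",224,188,60)]: print(n,onz(d,u,v,z).round())
w=imaging.get_image("wrist"); c,r=ray(w,280,210); print("cam",c,r, w["fx"], monitor.get_eef_pos(), Ro.from_quat(monitor.get_tool_rot()).as_matrix().round(2).tolist(), np.round(w["R"],2).tolist())
for yaw in(-1.57,0,1.57,3.14): print(yaw,[ik(np.array(p),down(yaw)) for p in([450,300,320],[480,-310,330])])
E
```

```text
grip [452. 292.  79.]
van [618.  -4.  50.]
pivot [ 379. -353.   33.]
tipL [ 573. -306.   33.]
tipR [ 573. -376.   33.]
wagon [615. 118.  60.]
cam [182.26818912 550.73056887 383.71647029] [ 0.2517707  -0.14554712 -0.95677978] 292.0546532546213 [253.79852159 515.27845494 204.54996487] [[-0.9, 0.44, -0.0], [0.44, 0.9, -0.0], [0.0, -0.0, -1.0]] [[0.44, 0.9, -0.0], [0.86, -0.42, 0.27], [0.24, -0.12, -0.96]]
-1.57 [array([ 0.4279361 ,  0.06833387,  1.46396778,  0.        ,  1.609291  ,
       -2.71445288]), array([-7.24875736e-01,  1.32818836e-01,  1.37378493e+00, -4.44089210e-16,
        1.63498889e+00,  2.41592059e+00])]
0 [array([ 4.27936104e-01,  6.83338744e-02,  1.46396778e+00, -4.44089210e-16,
        1.60929100e+00,  1.99873243e+00]), array([-7.24875736e-01,  1.32818836e-01,  1.37378493e+00, -4.44089210e-16,
        1.63498889e+00,  8.45920591e-01])]
1.57 [array([ 4.27936104e-01,  6.83338744e-02,  1.46396778e+00, -4.44089210e-16,
        1.60929100e+00,  4.28732431e-01]), array([-0.72487574,  0.13281884,  1.37378493,  0.        ,  1.63498889,
       -0.72407941])]
3.14 [array([ 0.4279361 ,  0.06833387,  1.46396778,  0.        ,  1.609291  ,
       -1.14126757]), array([-0.72487574,  0.13281884,  1.37378493,  0.        ,  1.63498889,
       -2.29407941])]
```

Run:
```python
from h import *
q=down(0)
for n,p in(("desk1",[450,330,210]),("desk2",[450,240,210]),("van1",[600,40,220]),("van2",[600,-50,220]),("tongs1",[470,-300,200]),("tongs2",[470,-390,200])):
    env.reach(np.array(p),q); snap("wrist",n)
print(monitor.get_t())
cat=lambda a,b:np.hstack([cv2.resize(cv2.imread(f"pics/{x}.png"),(400,300)) for x in(a,b)])
for n in("desk","van"):pass
cv2.imwrite("pics/m1.png",np.vstack([cat("desk1","van1"),cat("tongs1","tongs2")]))
```

```text
5.775
```

View pics/m1.png

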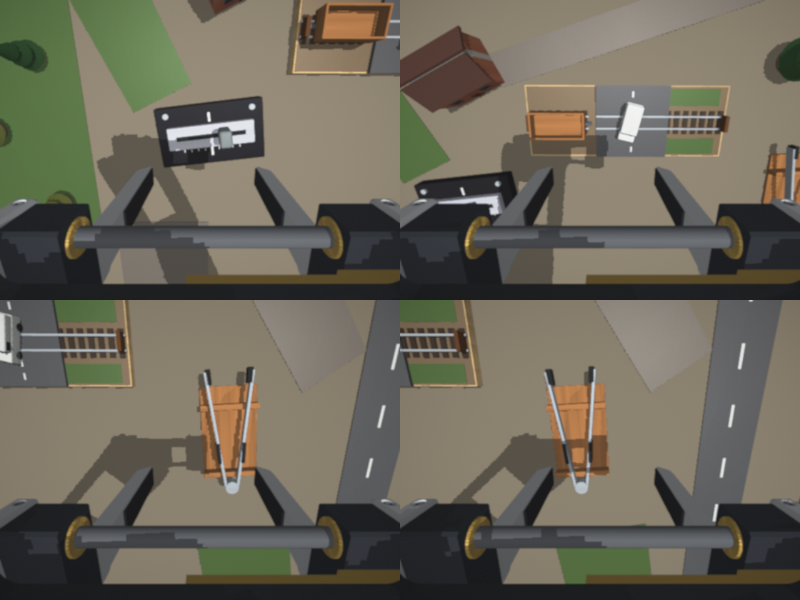

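The mosaic shows the grip in desk1 (quarter view ~(225,137)), right of the mark; the van in van1 ~(630,122), yawed; the tongs in both tongs views. Next: enlarged crops.

Run:
```python
from h import *
def crop(f,u,v,w,h,s):
    a=cv2.resize(cv2.imread(f"pics/{f}.png")[v:v+h,u:u+w],None,fx=s,fy=s,interpolation=cv2.INTER_CUBIC)
    for k in range(0,w,20): cv2.line(a,(k*s,0),(k*s,6 if (u+k)%100 else 14),(0,255,255),1); cv2.putText(a,str(u+k),(k*s+2,12),0,.32,(0,255,255))
    for k in range(0,h,20): cv2.line(a,(0,k*s),(6,k*s),(0,255,255),1); cv2.putText(a,str(v+k),(2,k*s+10),0,.32,(0,255,255))
    return a
L=crop("tongs1",260,80,110,200,3)
R=np.vstack([crop("desk1",215,130,155,100,3),crop("van1",260,110,155,100,3)])
cv2.imwrite("pics/m2.png",np.hstack([L,R]))
L=crop("tongs2",180,80,110,200,3)
R=np.vstack([crop("desk2",140,130,155,100,3),crop("van2",200,110,155,100,3)])
cv2.imwrite("pics/m3.png",np.hstack([L,R]))
```

```text
(no output)
```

View pics/m2.png

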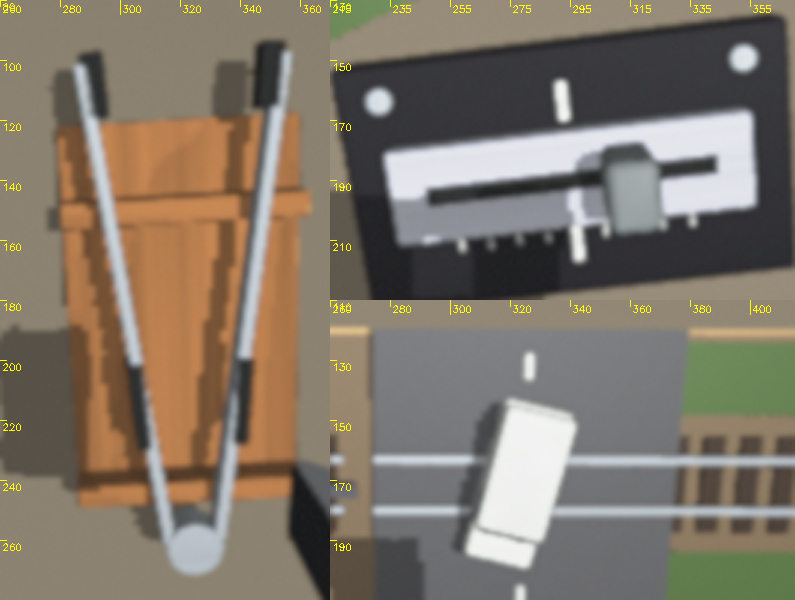

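View pics/m3.png

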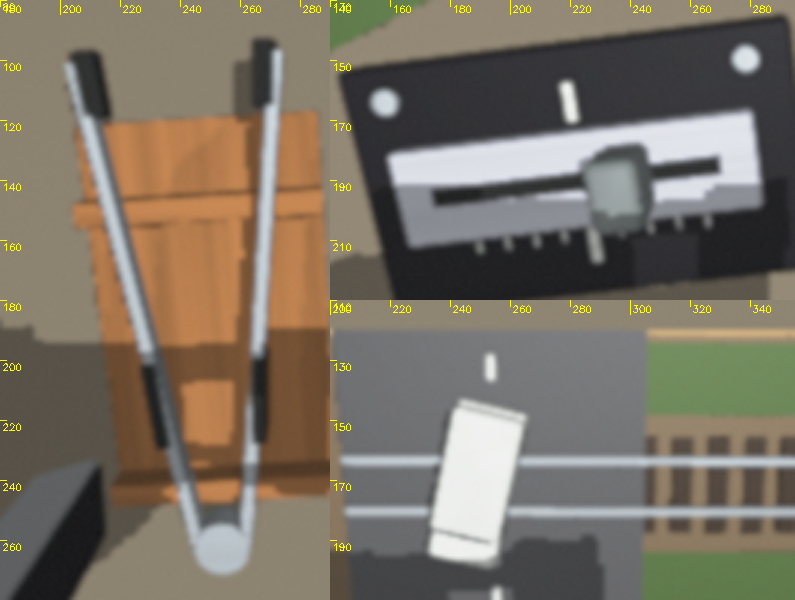

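Tongs1: pivot (196,549), arm tips (80,66)/(287,52), panels around (136,408)/(246,401) in mosaic px. The grip top is at (636,197) and the mark ends at (560,80)/(580,262). The van roof runs from its rear at (541,411) to its front at (510,533), so it is yawed about -0.26. The second mosaic gives the matching points.

Run:
```python
from h import *
T1,T2,D1,D2,V1,V2=[load(x) for x in("tongs1","tongs2","desk1","desk2","van1","van2")]
def pair(n,a,b,o1,o2,da,db,x0,y0,z):
    p=((a[0]-x0)/3+o1[0],(a[1]-y0)/3+o1[1]);q=((b[0]-x0)/3+o2[0],(b[1]-y0)/3+o2[1])
    A,B=onz(da,*p,z),onz(db,*q,z)
    print(n,"tri",tri((da,*p),(db,*q)).round(1),"plane",A[:2].round(1),B[:2].round(1)); return (A+B)/2
t=lambda n,a,b,z:pair(n,a,b,(260,80),(180,80),T1,T2,0,0,z)
de=lambda n,a,b,z:pair(n,a,b,(215,130),(140,130),D1,D2,330,0,z)
v=lambda n,a,b,z:pair(n,a,b,(260,110),(200,110),V1,V2,330,300,z)
pv=t("pivot",(196,549),(222,548),43);tl=t("tipL",(80,66),(68,64),41);tr=t("tipR",(287,52),(277,50),41)
pl1=t("panLf",(130,366),(145,365),44);pl2=t("panLr",(143,449),(162,448),44);pr1=t("panRf",(252,360),(268,357),44);pr2=t("panRr",(244,443),(266,442),44)
h=(tl+tr)/2-pv;yaw=np.arctan2(h[1],h[0]);print("tongs yaw",yaw,"len",np.hypot(*h[:2]),"origin by pivot",pv[:2]+65*np.array([np.cos(yaw),np.sin(yaw)]),"by panels",(pl1+pl2+pr1+pr2)/4)
g=de("grip",(636,197),(615,190),79);m=[de("mU",(560,80),(566,82),25),de("mL",(580,262),(598,263),25)]
l=[de("lampL",(379,102),(385,103),28),de("lampR",(743,57),(746,58),28)]
d=l[0]-l[1];a=np.arctan2(-d[0],d[1]);s=(m[0]+m[1])/2;dm=m[0]-m[1];print("desk yaw",a,"by mark",np.arctan2(dm[1],dm[0]),"stop",s,"throttle",0.05*1e3+(g-s)[:2]@[-np.sin(a),np.cos(a)],"perp",(g-s)[:2]@[np.cos(a),np.sin(a)])
rf=v("roofF",(510.5,533),(463,537),55);rr=v("roofR",(541.5,411),(493,409),55);bf=v("bonF",(498,562),(461,559),44)
for n,x,y in(("L",(478,524),(434,530)),("R",(543,543),(492,545)),("rL",(507,402),(460,402)),("rR",(576,422),(526,417))): v(n,x,y,55)
h=rr-rf;y=np.arctan2(h[1],h[0]);print("van yaw",y,"len",np.hypot(*(rr-bf)[:2]),"ctr",(rr+bf)/2)
print(monitor.get_joints(),monitor.get_gripper_width())
```

```text
pivot tri [ 377.5 -350.4   42.4] plane [ 377.7 -350.3] [ 377.9 -350.4]
tipL tri [ 570.9 -300.4   44.2] plane [ 571.  -300.4] [ 571.2 -299.6]
tipR tri [ 576.1 -375.7   40.7] plane [ 576.  -375.7] [ 576.1 -375.8]
panLf tri [ 456.7 -321.1   38.1] plane [ 458.3 -320.7] [ 458.3 -322.3]
panLr tri [ 422.3 -326.9   41.5] plane [ 423.2 -326.7] [ 423.3 -327.4]
panRf tri [ 459.2 -370.6   36.1] plane [ 460.9 -369. ] [ 461.7 -371.1]
panRr tri [ 423.1 -369.3   36.4] plane [ 425.9 -367.8] [ 425.9 -369.8]
tongs yaw 0.06374856041108916 len 196.20560300992855 origin by pivot [ 442.64872586 -346.21275869] by panels [ 442.1752842  -346.83182522   44.        ]
grip tri [452.2 295.   77. ] plane [451.3 295.2] [454.1 294.5]
mU tri [487.2 322.1  25.4] plane [487.4 322.1] [486.9 322.2]
mL tri [408.7 312.8  26.6] plane [408.2 312.7] [408.  313.1]
lampL tri [478.7 396.7  28.4] plane [478.6 396.8] [478.7 396.9]
lampR tri [497.  247.6  27.2] plane [497.1 247.8] [496.9 247.6]
desk yaw 0.12292114918780726 by mark 0.11622941524064352 stop [447.62738062 317.55148493  25.        ] throttle 26.890699355395654 perp 2.237366810608708
roofF tri [ 6.021e+02 -4.000e-01  5.750e+01] plane [602.2  -0.7] [600.7   0. ]
roofR tri [650.1 -12.4  45. ] plane [650.5 -10.9] [651.4 -13.5]
bonF tri [588.1   2.8  44.1] plane [587.3   2.8] [588.8   2.8]
L tri [604.   12.2  51.5] plane [605.9  12.5] [603.6  11.6]
R tri [599.8 -12.5  63.5] plane [598.2 -13.9] [597.4 -11.6]
rL tri [653.    1.   41.8] plane [653.9   2.5] [654.1  -0.8]
rR tri [646.8 -25.7  48.5] plane [646.3 -24.5] [648.4 -26.2]
van yaw -0.23567604803055184 len 64.68260066265627 ctr [619.51032433  -4.71094755  49.5       ]
[-8.32781162e-01  2.86183010e-01  1.45551509e+00  6.92821018e-04
  1.40095718e+00  7.36754033e-01] 94.0166609569932
```

Run:
```python
from h import *
q=down(0.12); g=np.array([452.3,294.8])
env.reach(np.array([470,-300,200]),down(0))
env.reach(np.array([*g,150]),q); env.movel(np.array([*g,52]),stop_force=15)
env.clamp(15); print(monitor.get_gripper_width(),monitor.get_eef_pos())
env.movel(np.array([449.8,317.8,52]),velocity=40); env.hold(.2); print(monitor.get_gripper_width(),monitor.get_eef_pos(),monitor.get_ft_force())
env.release(); env.movel(np.array([449.8,317.8,150])); env.movel(np.array([430,310,200]))
snap("wrist","desk3");print(monitor.get_t())
a=cv2.resize(cv2.imread("pics/desk3.png")[80:280,180:400],None,fx=3,fy=3,interpolation=cv2.INTER_CUBIC);cv2.imwrite("pics/desk3c.png",a)
```

```text
20.161482895494167 [452.24298151 294.97308577  51.94238265]
19.848426048731415 [449.53138008 318.04520231  51.96690987] [-1.71980193  0.7212797   0.1369776 ]
13.775
```

View pics/desk3c.png

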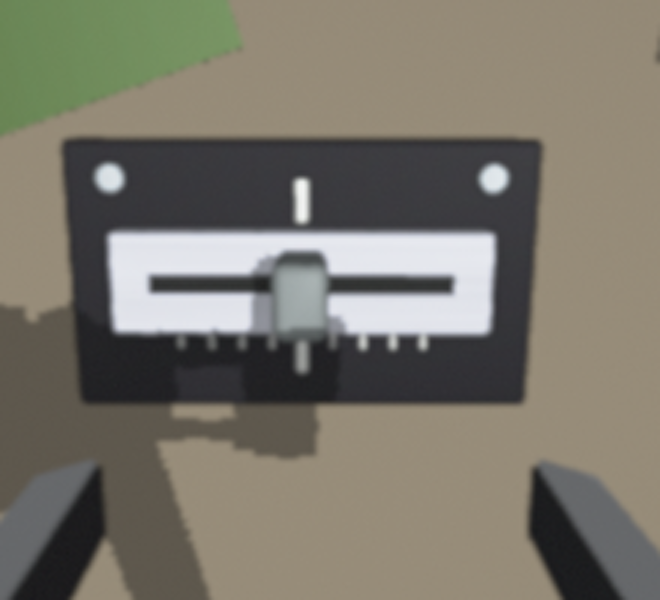

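The grip (300,300) is centred on the long mark (302), so the throttle is set. Next: the tongs.

Run:
```python
from h import *
q=down(0.064); o=np.array([442.4,-346.5])
env.reach(np.array([*o,150]),q); env.movel(np.array([*o,60])); print(env.movel(np.array([*o,14]),velocity=80,stop_force=10),monitor.get_eef_pos())
env.clamp(5); print(monitor.get_gripper_width(),monitor.get_gripper_force(),monitor.get_ft_force())
env.movel(np.array([*o,60]),velocity=60); env.movel(np.array([*o,170]),velocity=120); env.hold(.3)
print(monitor.get_gripper_width(),monitor.get_gripper_force(),monitor.get_ft_force(),monitor.get_eef_pos())
snap("wrist","held1");print(monitor.get_t())
```

```text
False [ 442.41681577 -346.5444199    13.78961169]
48.73327009089028 4.989429801644292 [ 0.66764454 -0.05940514  1.43945265]
49.0231790398657 4.986186412861571 [ 0.55273575 -0.26306863 -0.46779772] [ 442.14627495 -346.24502964  169.34239417]
20.6833
```

View pics/held1.png

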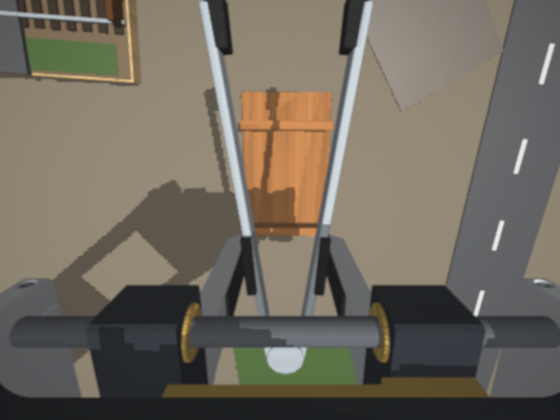

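The tongs are held open and symmetric: pads' inner rear ends at (228,52) and (344,50), pivot at (285,358). I'll check these against the expected projection for pitch or slip, then approach.

Run:
```python
from h import *
d=load("held1"); p=monitor.get_eef_pos(); Q=monitor.get_tool_rot(); M=Ro.from_quat(Q).as_matrix(); print("rot",M.round(3).tolist())
x,y=M[:,0],-M[:,1]; o=np.array(p)+[0,0,19]
for X in((113,28,8),(113,-28,8),(-65,0,10),(113,28,-8),(18,24,11),(18,-24,11)): print(X,proj(d,o+x*X[0]+y*X[1]+np.array([0,0,X[2]])).round(1))
for u,v in((228,52),(344,50),(285,358),(213,2)):
    w=onz(d,u,v,o[2]+8)-o; print((u,v),w@x,w@y)
vy=-.236; c=np.array([619.5,-4.7]); t=c-125*np.array([np.cos(vy),np.sin(vy)]); print(t)
env.reach(np.array([*t,150]),down(vy)); 
env.movel(np.array([*t,95])); env.hold(.2); snap("wrist","above"); snap("side","above_s")
print(monitor.get_t(),monitor.get_eef_pos(),monitor.get_gripper_width())
a=cv2.imread("pics/above.png")[0:300,130:430]; b=load("above_s"); u,v=proj(b,np.array([600,0,60])).astype(int); b=cv2.imread("pics/above_s.png")[v-75:v+75,u-75:u+75]
cv2.imwrite("pics/m4.png",np.hstack([cv2.resize(a,(400,400)),cv2.resize(b,(400,400),interpolation=cv2.INTER_CUBIC)]))
```

```text
rot [[0.998, 0.064, -0.001], [0.064, -0.998, 0.001], [-0.001, -0.001, -1.0]]
(113, 28, 8) [225.6  47.6]
(113, -28, 8) [344.9  47.7]
(-65, 0, 10) [285.  360.1]
(113, 28, -8) [231.7  55. ]
(18, 24, 11) [241.4 238.2]
(18, -24, 11) [328.8 238.3]
(228, 52) 111.11657745271147 26.977005502981427
(344, 50) 111.99834483020807 -27.605704803825958
(285, 358) -65.35248539773036 -0.006190779970641102
(213, 2) 131.5499966965356 32.67119219666723
[497.96487348  24.52692291]
22.9 [498.85107243  24.41523917  96.04715569] 49.14797563098216
```

View pics/m4.png

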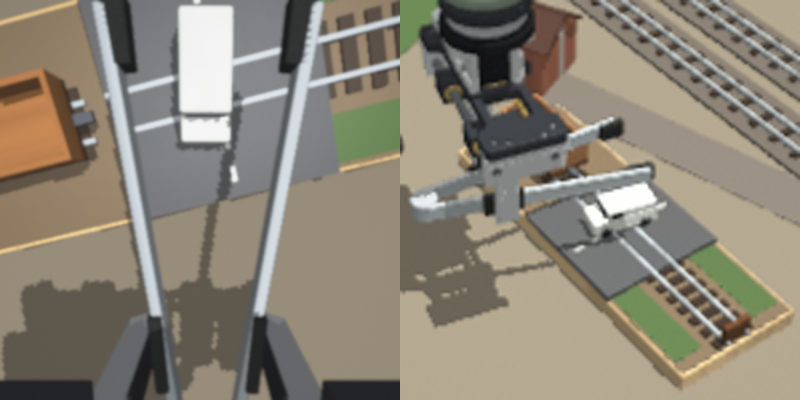

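The tongs match the model to about 1 mm. The van is centred and parallel between the tips (van 179–232, tips 103–318 in the left view). Descend, close and lift.

Run:
```python
from h import *
t=[497.96,24.53]
print(env.movel(np.array([*t,23]),velocity=50,stop_force=6),monitor.get_eef_pos(),monitor.get_ft_force())
env.hold(.2); env.clamp(36); env.hold(.4); print(monitor.get_gripper_width(),monitor.get_gripper_force(),monitor.get_ft_force())
env.movel(np.array([*t,145]),velocity=60); env.hold(.8)
print(monitor.get_gripper_width(),monitor.get_gripper_force(),monitor.get_eef_pos(),monitor.get_t())
snap("side","lift_s"); snap("wrist","lift")
b=load("lift_s"); u,v=proj(b,np.array([600,0,120])).astype(int); b=cv2.imread("pics/lift_s.png")[v-75:v+75,u-75:u+75];a=cv2.imread("pics/lift.png")[0:300,130:430]
cv2.imwrite("pics/m5.png",np.hstack([cv2.resize(a,(400,400)),cv2.resize(b,(400,400),interpolation=cv2.INTER_CUBIC)]))
```

```text
False [498.33895209  24.47729615  23.36448605] [ 0.5562565   1.01929909 -0.04505316]
38.03561814162976 35.999826192855835 [ 0.41177794 -0.35857912 -0.25489901]
38.15838054785268 35.9994113445282 [497.95502607  24.54126828 145.01042445] 28.3167
```

View pics/m5.png

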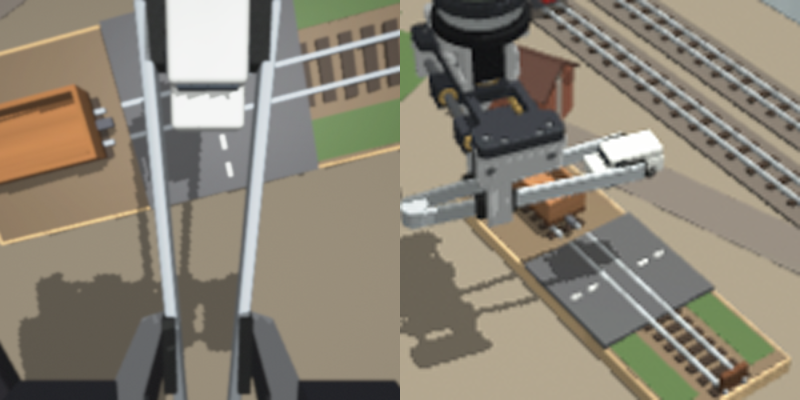

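The van is held between the tips, lifted clear and level; the wagon and cottage are unmoved.

```bash
python3 -c "
from h import *
print(sign_off())"
```

```text
the job is handed in; nothing more can be done
None
```

The job is handed in: the throttle stands on the stop mark, and the van is held in the closed tongs with the gripper raised about 12 cm, after roughly 28 s of robot time; no verdict was returned.

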